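Seat the box on the stop and hold its lid at 60 degrees for tacking

TASK

Turn the steel box a quarter turn so that its hinge end butts flat and square against the upright face of the angle-iron stop, standing on the table with its lid shut. Then raise the lid to 60 degrees from shut and finish while still holding it there with the gripper, steady and with the box still seated, so that I can tack the stay on. Leave the hammer, drill, bent bracket and loose stay where they lie.

Things in the scene. Friction and masses are not known exactly. Their poses are not given: they have to be found in the camera images.
- stop: the fixture: a 240 mm length of 40 x 40 x 5 mm angle iron tacked to the table, brown mill finish. Fixed. Origin at table height at the foot of its upright face, mid-length. Its y axis runs along the face, x points from the face into the iron: the face is the plane x = 0, 40 mm high; work butts against it from the -x side (the robot's side).
- pin_box: the workpiece: a loose sheet-steel box, 200 mm long (x), 60 wide (y), walls 80 high, 0.7 to 0.95 kg with its lid. Origin: centre of the underside. Hinge end: the flat end wall at x = +100 mm; at the start it points to the stop's +y side, a long side faces the stop. Can be gripped across the side walls at mid-length from above (lid 58 wide, its top at 83.5; only the handle rises higher, to 113).
- hinge_end (a point): the middle of the lower edge of the box's hinge end, 100 mm along +x from the box's origin, at its underside. On the stop's face when the box is seated.
- lid (a joint): angle of the lid about its hinge, rad: 0 shut (flat on the box), grows as the free end rises; 60 degrees is 1.047; travel to 1.9. It weighs about 0.24 kg, the hinge is nearly free: it falls shut unless held.
- lid_hinge (a point): the middle of the hinge axis, 94.5 mm along the box's +x from its origin and 82 mm above its underside. The axis is parallel to the box's y.
- lid_handle (a point): middle of the grip bar of the lid's handle, a loop of 10 mm round bar in the lid's long middle plane, bar 40 mm long, parallel to the lid's length. Lid shut: 165 mm from the hinge axis to the free end, 26 mm above the axis (24.5 over the lid's top), 108 above the underside. Turns with the lid. Pinch it from above, fingers closing along the box's y; it can turn between them.
- hammer: a hammer, about 280 mm long, lying on the table. Leave alone.
- drill: a cordless drill lying on its side, about 250 x 190 x 62 mm. Leave alone.
- bracket: a bent sheet bracket, two 70 x 60 mm wings, standing on edge behind the stop. Leave alone.
- stay: the loose lid stay, a flat bar 130 x 20 x 5 mm with two holes, lying behind the stop. Leave alone.
Mind the look-alikes: they are no part of the job. There is more than one size of the pin_box; the job needs the middle-sized.

How it is judged:
On the way:
1. the box stands flat on the table, lid shut, its hinge end against the stop and square to it (x of hinge_end in the frame of stop above -0.006 m and y of hinge_end in the frame of stop between -0.085 and 0.085 m and x of pin_box in the frame of stop below -0.09 m and angle between the x axis of pin_box and the x axis of stop, either way round below 0.07 rad and height (world z) of pin_box below 0.004 m and angle between pin_box's own z axis and vertical below 0.05 rad and value of joint lid below 0.06 rad), for 0.2 s.
At the end, for the whole second after the job is handed in: Fingers hold the lid still at 60 +- 4 degrees; the box stands flat on the table (4 mm, 3 degrees), hinge end on the stop face (gap under 6 mm, whole width on it, square within 4 degrees); hammer, drill, bracket and stay within 25 mm of their start (value of joint lid between 0.977 and 1.117 rad and velocity of joint lid between -0.1 and 0.1 rad/s and contact force between the fingers and lid above 0.5 N and x of hinge_end in the frame of stop above -0.006 m and y of hinge_end in the frame of stop between -0.085 and 0.085 m and x of pin_box in the frame of stop below -0.09 m and angle between the x axis of pin_box and the x axis of stop, either way round below 0.07 rad and height (world z) of pin_box below 0.004 m and angle between pin_box's own z axis and vertical below 0.05 rad and linear speed of pin_box below 0.02 m/s and distance of each of hammer, drill, bracket, stay from where it was at the start of the episode below 0.025 m); the arm keeps its last pose, push and grip.
It fails at once if the hammer, drill, bent bracket or loose stay is shifted by more than 25 mm (distance of any of hammer, drill, bracket, stay from where it was at the start of the episode above 0.025 m).
It also fails if it takes over 51 s, if anything falls off the work surface, if the arm or the gripper's body presses on something with over 40 N, if the wrist force passes 120 N, or if a joint passes its speed limit or range.

ROBOT

A 6-joint arm with a two-finger parallel gripper is mounted at the origin on the work surface. World frame = base frame: x ahead of the robot, y to its left, z up, the work surface at z = 0. Lengths are in m, angles in rad, forces in N, time in s.
With the tool pointing down it reaches from about 0.275 to 0.75 m from the base axis. Payload 10.2 kg.
Tool frame: the origin (TCP) lies midway between the tips of the shut fingers; the grasp point (between the pads) lies manip.tcp_to_grasp behind it (manip.tcp_to_grasp is the distance from the TCP to the grasp point, in m); z points along the fingers, y is the line along which they close (so a half turn about z gives the same grasp; the last joint's range is limited). The gripper opens to 85 mm and grips with 20 to 120 N. Pads are 22 mm wide; open, the fingers measure 114 mm over their backs; the gripper's body (76 mm by 85 mm) begins 54 mm behind the grasp point. The pads swing forward as they close: fully open they stand 13 mm farther back than shut.
Start: joints at [-1.526, 0.313, 1.498, -0, 1.331, -0.223], TCP at [0.139, -0.506, 0.231] pointing down, gripper open.
Joint ranges: [-2.94, 2.94], [-0.97, 2.17], [0.19, 2.56], [-1.23, 4.37], [0.02, 3.11], [-2.88, 2.88]. Speed limits (rad/s): [2.39, 2.39, 3.01, 3.14, 3.14, 3.14].

INTERFACE

Orientations are given as a unit quaternion [x, y, z, w].
In Python, from bench import get_state, vision, ticket, manip gives the robot as it stands. The module is installed in compiled form; this text tells all that it offers.
- The arm moves only by the shell command python3 -m crank 'ROWS' [FORCE]. ROWS is JSON, a list of rows, each an object of numbers: "x", "y", "z": the shift along the tool's x, y, z in m; "roll": the turn about the tool's z in degrees; "gripper": the gripper command: -1 is fully open, 1 is shut, values between are in proportion. In form: [{"x": .., "y": .., "z": .., "roll": .., "gripper": ..}, ...]. A call has 1 to 12 rows; each row is the pose to reach, as a shift and turn from the pose commanded when the call began, along the tool's axes at that moment; what a row does not reach only later rows make up. A row lasts 1/12 s, in which the tool goes at most 41.7 mm and 7.16 degrees, less where a joint would pass 70% of its speed; a pose out of reach is approached as far as the arm can. A call with a gripper value outside its range is refused whole. The fingers move at their own pace and stop on an object; FORCE is the grip in N (left out, the last holds). Time passes only in rows, so rows that repeat a pose let the fingers close. It gives the time, the measured TCP pose, the force, the opening and the grip force at its end, in the units of the state.
- get_state(): the state, without advancing time (a new reading comes with each control period).
- vision.grab_frame(name): name is "side" or "top" or "wrist"; returns a dict with "frame" (400x640x3 uint8, red, green, blue), "vertical_fov" (degrees; the focal length in pixels is half the picture's height over the tangent of half this angle, whatever the lens; pixels are square), "cx", "cy" (the principal point, pixels), "rvec" (rotation vector, rad) and "tvec" (3), from world to camera coordinates, as OpenCV has them; the wrist camera has in their place "hand_eye" (4x4, takes a point from camera to tool coordinates, whose origin is the TCP and whose axes are the flange's). Camera axes: x right, y down, z forward; pixel columns grow to the right and rows downward; lengths in m; the calibration is good to about 2 mm. A picture is of the moment at which its call begins: read the wrist's pose just before it. There is no depth.
- ticket.close_job(): hands the job in; it is judged then, once.
Trained networks look in the newest picture that a camera, given by its name, has taken for a name from the list of things; names that differ only in an ending like _2 or _b are one class to them, and where a whole thing is asked for, a point or a joint stands for the part that bears it (a point fixed in the world has none). Each returns a list of dicts, best first, with "p" (0 to 1); they miss things now and then, are a little off and sometimes report something else, mostly with a low value. They report only what shows in the picture. A call takes as long as a camera call. They do not tell look-alikes from the thing itself.
- vision.boxes_of(camera, target): "extent" ([left, top, width, height] in pixels, round what is visible of it).
- vision.regions_of(camera, target): "mask" (400x640 bool, what is visible of it) and "extent" ([left, top, width, height] in pixels, round what is visible of it).
The state is a dict: "t": time; "joint_pos": joint angles; "dq": joint speeds; "joint_torque": joint torques, N m; "ee_pos": TCP position; "eef_rot": TCP orientation; "force": force on the tool from outside, world axes, zero at the start; "torque": the same for the moment, N m; "finger_gap": opening from 0.0 (shut) to 1.0 (fully open); "finger_force": force on a finger pad.
Only numpy, scipy, OpenCV 4.12 (cv2) and the standard library are available. Lean on these libraries where they do the work, as an engineer would, in place of code of your own. Each camera call takes 0.05 s, during which the arm holds its last target. There are 200 camera calls.

## Working session

There is one attempt and no reset: what is moved stays moved. The work goes in short steps, Python scripts to look and compute and a shell command to move; the robot and the scene stay as the last step left them, time stands still between calls to the robot, and variables do not carry over. Pictures are saved under pics/ and viewed, at most 10 in all, crops included, and the job is handed in when it is done.

```bash
mkdir -p pics
cat > h.py <<'E'
import numpy as np,cv2
from bench import get_state,vision,ticket,manip
from scipy.spatial.transform import Rotation as R
def cam(f,s=None,name=None):
    H=f["frame"].shape[0]; F=H/2/np.tan(np.radians(f["vertical_fov"])/2)
    K=np.array([[F,0,f["cx"]],[0,F,f["cy"]],[0,0,1.]])
    if "rvec" in f:
        Rm=cv2.Rodrigues(np.array(f["rvec"],float))[0]; t=np.array(f["tvec"],float).ravel()
        return K,Rm,t
    M=np.array(f["hand_eye"]); T=np.eye(4); T[:3,:3]=R.from_quat(s["eef_rot"]).as_matrix(); T[:3,3]=s["ee_pos"]
    W=np.linalg.inv(T@M); return K,W[:3,:3],W[:3,3]
def unproj(c,uv,z):
    K,Rm,t=c; uv=np.atleast_2d(uv).astype(float)
    d=(np.linalg.inv(K)@np.c_[uv,np.ones(len(uv))].T).T@Rm; o=-Rm.T@t
    return o+d*((z-o[2])/d[:,2])[:,None]
def proj(c,P):
    K,Rm,t=c; q=(np.atleast_2d(P)@Rm.T+t)@K.T; return q[:,:2]/q[:,2:]
def grab(n):
    s=get_state(); f=vision.grab_frame(n); return s,f,cam(f,s)
def save(f,n): cv2.imwrite("pics/"+n,f["frame"][:,:,::-1])
E
python3 - <<'E'
from h import *
print(manip.tcp_to_grasp, get_state())
for n in("top","side"):
    s,f,c=grab(n); save(f,n+"0.png"); print(n,"campos",(-c[1].T@c[2]).round(3))
    for t in("stop","pin_box","lid_handle","hammer","drill","bracket","stay"):
        for d in vision.regions_of(n,t):
            if d["p"]<.3: continue
            m=d["mask"].astype(np.uint8); r=cv2.minAreaRect(cv2.findNonZero(m))
            z={"pin_box":.08}.get(t,0.0)
            print(n,t,round(d["p"],2),d["extent"],unproj(c,cv2.boxPoints(r),z)[:,:2].round(3).tolist())
E
```

```text
0.0187 {'t': 0.0, 'joint_pos': array([-1.52638860e+00,  3.13472611e-01,  1.49843675e+00, -3.57690773e-06,
        1.33101914e+00, -2.23377666e-01]), 'dq': array([ 0.00058483, -0.00028979,  0.00130123, -0.00019415,  0.0014682 ,
       -0.00051366]), 'joint_torque': array([ 1.11301777e-04, -4.12265611e+01, -2.59745336e+01, -1.13478766e-04,
        4.17083240e-03,  5.20902873e-06]), 'ee_pos': array([ 0.13889993, -0.50602141,  0.23072364]), 'eef_rot': array([ 9.91049478e-01,  1.33493394e-01,  5.79591855e-05, -6.65404757e-04]), 'force': array([-0.82024648, -0.77721913, -0.17590172]), 'torque': array([ 0.00443214, -0.04055097, -0.0018314 ]), 'finger_force': 0.0, 'finger_gap': 0.9995560302046921}
top campos [0.296 0.058 1.335]
top stop 0.63 [335.2, 130.5, 88.2, 26.1] [[0.673, 0.025], [0.708, -0.216], [0.664, -0.22], [0.629, 0.02]]
top pin_box 0.88 [358.2, 173.4, 78.5, 39.6] [[0.544, -0.029], [0.561, -0.237], [0.489, -0.24], [0.472, -0.034]]
top pin_box 0.81 [422.9, 249.4, 45.7, 28.0] [[0.366, -0.195], [0.373, -0.305], [0.32, -0.305], [0.314, -0.196]]
top pin_box 0.65 [322.8, 234.0, 21.9, 44
[... 1512 characters left out ...]
0.549, -0.334], [0.531, -0.104]]
side lid_handle 0.66 [352.5, 210.9, 42.1, 27.5] [[0.441, -0.007], [0.447, -0.051], [0.305, -0.035], [0.301, 0.007]]
side hammer 0.97 [248.3, 202.7, 74.6, 58.7] [[0.718, 0.213], [0.758, 0.108], [0.445, 0.11], [0.426, 0.204]]
side hammer 0.56 [278.9, 168.8, 23.6, 22.6] [[0.737, 0.028], [0.754, -0.104], [0.729, -0.095], [0.714, 0.035]]
side drill 0.67 [319.5, 116.3, 68.1, 40.2] [[0.791, -0.292], [0.927, -0.541], [0.632, -0.612], [0.535, -0.365]]
side bracket 0.57 [295.9, 146.3, 17.2, 18.2] [[0.796, -0.139], [0.835, -0.208], [0.755, -0.227], [0.72, -0.158]]
side stay 0.61 [281.1, 168.5, 20.7, 21.8] [[0.738, 0.025], [0.755, -0.104], [0.73, -0.096], [0.715, 0.031]]
```

Run:
```python
import cv2
a=cv2.imread("pics/top0.png")[80:310,240:560]; b=cv2.imread("pics/side0.png")[110:290,240:560]
cv2.imwrite("pics/a.png",cv2.resize(a,None,fx=2.5,fy=2.5,interpolation=cv2.INTER_CUBIC)); cv2.imwrite("pics/b.png",cv2.resize(b,None,fx=2.5,fy=2.5,interpolation=cv2.INTER_CUBIC))
```

```text
(no output)
```

View pics/a.png

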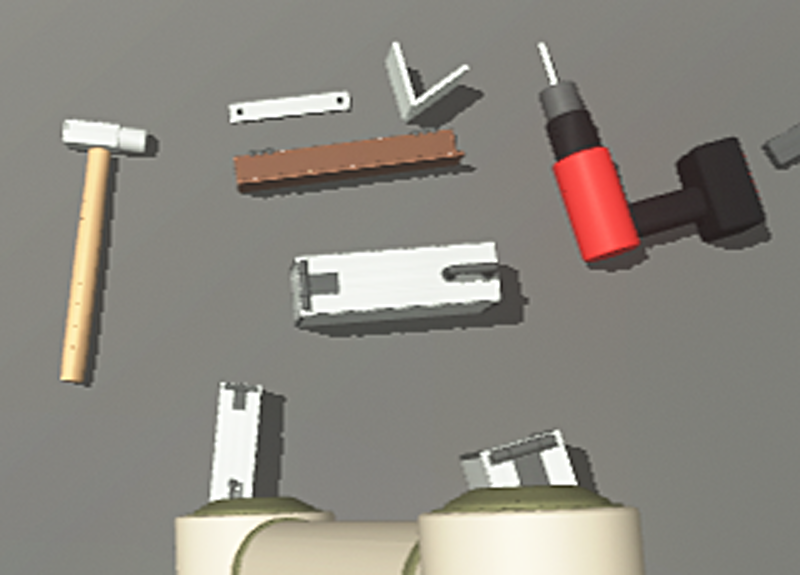

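View pics/b.png

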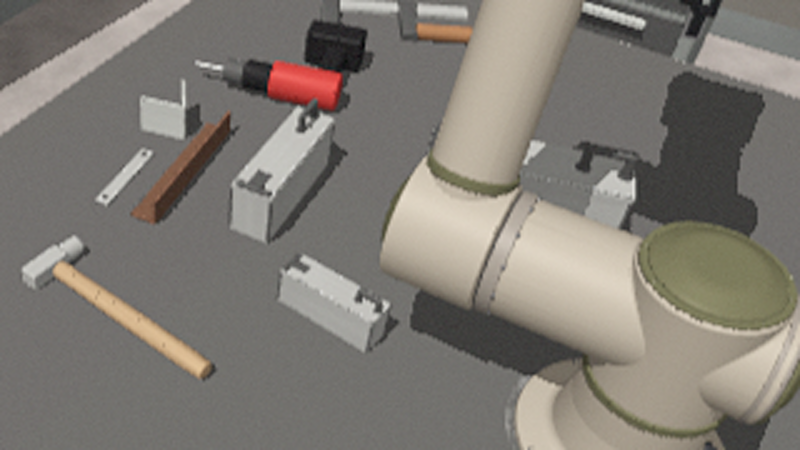

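Top view: the middle-sized box is the one near the stop. Its hinge is on the left (crop 300,285) and its handle on the right (crop 470,270). The small box (crop 235,440) and the large one (crop 520,460) are decoys. The side view agrees. I'll go above the box for a closer look.

```bash
R='{"x":0.44,"y":-0.25,"z":-0.1,"roll":-80,"gripper":-1}'; python3 -m crank '[{"x":0.03,"y":-0.01,"z":-0.03,"roll":-7,"gripper":-1},{"x":0.06,"y":-0.03,"z":-0.06,"roll":-14,"gripper":-1},{"x":0.44,"y":-0.25,"z":-0.1,"roll":-80,"gripper":-1},{"x":0.44,"y":-0.25,"z":-0.1,"roll":-80,"gripper":-1},{"x":0.44,"y":-0.25,"z":-0.1,"roll":-80,"gripper":-1},{"x":0.44,"y":-0.25,"z":-0.1,"roll":-80,"gripper":-1},{"x":0.44,"y":-0.25,"z":-0.1,"roll":-80,"gripper":-1},{"x":0.44,"y":-0.25,"z":-0.1,"roll":-80,"gripper":-1},{"x":0.44,"y":-0.25,"z":-0.1,"roll":-80,"gripper":-1},{"x":0.44,"y":-0.25,"z":-0.1,"roll":-80,"gripper":-1},{"x":0.44,"y":-0.25,"z":-0.1,"roll":-80,"gripper":-1},{"x":0.44,"y":-0.25,"z":-0.1,"roll":-80,"gripper":-1}]' 40
```

```text
t: 1.8
ee_pos: [0.4772, -0.1682, 0.3287]
eef_rot: [0.671, 0.742, 0.0, 0.0]
force: [-0.1, -1.4, -0.2]
finger_gap: 0.999
finger_force: 0.0
```

Run:
```python
from h import *
s,f,c=grab("wrist"); print(s["ee_pos"],s["eef_rot"],s["joint_pos"].round(2),(-c[1].T@c[2]).round(3))
np.savez("w1.npz",K=c[0],R=c[1],t=c[2])
im=f["frame"][:,:,::-1].copy(); cv2.imwrite("pics/w1.png",im)
for t in("stop","pin_box"):
    for d in vision.regions_of("wrist",t):
        r=cv2.minAreaRect(cv2.findNonZero(d["mask"].astype(np.uint8)))
        print(t,round(d["p"],2),cv2.boxPoints(r).round(0).tolist(),unproj(c,cv2.boxPoints(r),0 if t=="stop" else .0835)[:,:2].round(3).tolist())
```

```text
[ 0.4771715  -0.16823772  0.32870474] [6.70918602e-01 7.41530956e-01 1.94002601e-06 2.65332446e-04] [-0.57  0.22  1.37 -0.    1.55 -0.67] [ 0.469 -0.091  0.473]
stop 0.88 [[421.0, 201.0], [436.0, 32.0], [466.0, 34.0], [452.0, 204.0]] [[0.666, -0.226], [0.632, 0.032], [0.676, 0.033], [0.719, -0.226]]
pin_box 0.79 [[326.0, 219.0], [331.0, 66.0], [383.0, 68.0], [378.0, 221.0]] [[0.498, -0.243], [0.482, -0.04], [0.546, -0.035], [0.574, -0.238]]
pin_box 0.69 [[19.0, 216.0], [243.0, 174.0], [256.0, 241.0], [32.0, 284.0]] [[0.053, -0.284], [0.376, -0.188], [0.398, -0.289], [0.048, -0.399]]
```

View pics/w1.png

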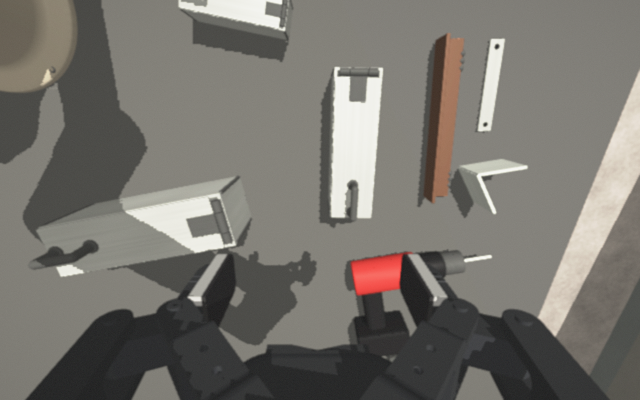

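```bash
cat > ov.py <<'E'
from h import *
d=np.load("w1.npz"); c=(d["K"],d["R"],d["t"])
im=cv2.imread("pics/w1.png")
lid=unproj(c,[[336,69],[382,69],[371,217],[331,217]],.0815)[:,:2]; print(lid.round(4))
xa=(lid[0]+lid[1]-lid[2]-lid[3]); print("len",np.linalg.norm(xa)/2); ang=np.arctan2(xa[1],xa[0]); ctr=lid.mean(0); print("box",ctr,np.degrees(ang))
st=[.6475,-.099,np.radians(7.5)]
def fr(p,a,P):
    ca,sa=np.cos(a),np.sin(a); P=np.array(P,float); Q=P.copy(); Q[:,0]=p[0]+ca*P[:,0]-sa*P[:,1]; Q[:,1]=p[1]+sa*P[:,0]+ca*P[:,1]; return Q
S=5; x0,y0,w,h=320,25,155,200; S=4
big=cv2.resize(im[y0:y0+h,x0:x0+w],None,fx=S,fy=S,interpolation=cv2.INTER_CUBIC)
big=np.hstack([big[:, :], ]) 
def line(P,col):
    q=((proj(c,P)-[x0,y0]+.5)*S).astype(int); cv2.polylines(big,[q.reshape(-1,1,2)],False,col,1)
sq=lambda x,y,z:[[-x,-y,z],[x,-y,z],[x,y,z],[-x,y,z],[-x,-y,z]]
line(fr(ctr,ang,sq(.1,.03,.08)),(0,0,255)); line(fr(ctr,ang,sq(.1,.03,0)),(0,160,255))
line(fr(st,st[2],[[0,-.12,0],[0,.12,0]]),(0,255,0)); line(fr(st,st[2],[[0,-.12,.04],[0,.12,.04]]),(255,0,0)); line(fr(st,st[2],[[.04,-.12,0],[.04,.12,0]]),(255,255,0))
cv2.imwrite("pics/ov1.png",big[:600] if big.shape[0]<=600 else cv2.resize(big,None,fx=.72,fy=.72)) if 0 else cv2.imwrite("pics/ov1.png",cv2.resize(big,(465,600)))
E
python3 ov.py
```

```text
[[ 0.4883 -0.0422]
 [ 0.5456 -0.0364]
 [ 0.5633 -0.2342]
 [ 0.5049 -0.2401]]
len 0.19852622699019165
box [ 0.5255333  -0.13822799] 94.95377731332076
```

View pics/ov1.png

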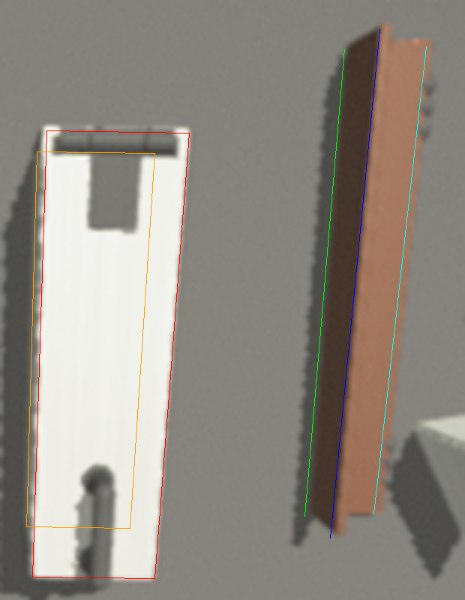

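The overlay fits the box: centre (0.5255, -0.138), yaw 95.0°, hinge end toward +y. The stop needs only a small correction, to foot (0.649, -0.098) and yaw 8.2°. I'll grasp now.

```bash
python3 -m crank '[{"x":0.0252,"y":0.0255,"z":0.0,"roll":0.7,"gripper":-1},{"x":0.0252,"y":0.0511,"z":0.02,"roll":0.7,"gripper":-1},{"x":0.0252,"y":0.0511,"z":0.06,"roll":0.7,"gripper":-1},{"x":0.0252,"y":0.0511,"z":0.10,"roll":0.7,"gripper":-1},{"x":0.0252,"y":0.0511,"z":0.14,"roll":0.7,"gripper":-1},{"x":0.0252,"y":0.0511,"z":0.18,"roll":0.7,"gripper":-1},{"x":0.0252,"y":0.0511,"z":0.21,"roll":0.7,"gripper":-1},{"x":0.0252,"y":0.0511,"z":0.235,"roll":0.7,"gripper":-1},{"x":0.0252,"y":0.0511,"z":0.26,"roll":0.7,"gripper":-1},{"x":0.0252,"y":0.0511,"z":0.275,"roll":0.7,"gripper":-1},{"x":0.0252,"y":0.0511,"z":0.287,"roll":0.7,"gripper":-1},{"x":0.0252,"y":0.0511,"z":0.287,"roll":0.7,"gripper":-1}]' 60 && python3 -m crank '[{"gripper":0},{"gripper":0},{"gripper":0},{"gripper":0.5},{"gripper":0.5},{"gripper":0.5},{"gripper":0.5},{"gripper":0.5}]' 60
```

```text
t: 2.95
ee_pos: [0.5227, -0.1409, 0.039]
eef_rot: [0.679, 0.734, -0.001, -0.002]
force: [-0.2, -0.1, 0.1]
finger_gap: 1.002
finger_force: 0.0$[0]: bad value
```

```bash
python3 -m crank '[{"x":0,"y":0,"z":0,"roll":0,"gripper":0.5},{"x":0,"y":0,"z":0,"roll":0,"gripper":0.5},{"x":0,"y":0,"z":0,"roll":0,"gripper":0.5},{"x":0,"y":0,"z":0,"roll":0,"gripper":0.5},{"x":0,"y":0,"z":0,"roll":0,"gripper":0.5},{"x":0,"y":0,"z":0,"roll":0,"gripper":0.5}]' 60
```

```text
t: 3.45
ee_pos: [0.525, -0.141, 0.0426]
eef_rot: [0.678, 0.735, -0.0, 0.001]
force: [-2.5, -2.0, 6.2]
finger_gap: 0.692
finger_force: 67.7
```

```bash
python3 -m crank '[{"x":0,"y":0,"z":-0.008,"roll":0,"gripper":0.5},{"x":0,"y":0,"z":-0.015,"roll":4,"gripper":0.5},{"x":0,"y":0,"z":-0.015,"roll":11,"gripper":0.5},{"x":0,"y":0,"z":-0.015,"roll":18,"gripper":0.5},{"x":0.003,"y":0,"z":-0.015,"roll":25,"gripper":0.5},{"x":0.006,"y":0,"z":-0.015,"roll":32,"gripper":0.5},{"x":0.01,"y":0,"z":-0.015,"roll":39,"gripper":0.5},{"x":0.014,"y":0,"z":-0.015,"roll":46,"gripper":0.5},{"x":0.018,"y":0,"z":-0.015,"roll":53,"gripper":0.5},{"x":0.022,"y":0.002,"z":-0.015,"roll":60,"gripper":0.5},{"x":0.026,"y":0.004,"z":-0.015,"roll":67,"gripper":0.5},{"x":0.0285,"y":0.006,"z":-0.015,"roll":74,"gripper":0.5}]' 60; python3 -m crank '[{"x":0,"y":0,"z":0,"roll":7,"gripper":0.5},{"x":0,"y":0,"z":0,"roll":12.7,"gripper":0.5},{"x":0,"y":0,"z":0,"roll":12.7,"gripper":0.5},{"x":0,"y":0,"z":0,"roll":12.7,"gripper":0.5}]' 60
python3 - <<'E'
from h import *
s,f,c=grab("wrist"); print(s["ee_pos"],s["joint_pos"].round(2)); q=s["eef_rot"]; print("tool x yaw",np.degrees(2*np.arctan2(q[1],q[0])),q)
np.savez("w2.npz",K=c[0],R=c[1],t=c[2],p=s["ee_pos"],q=q); a=f["frame"][:,:,::-1].copy()
S=[.649,-.098];A=np.radians(8.2);ca,sa=np.cos(A),np.sin(A)
for x,z,col in((0,0,(0,255,0)),(0,.04,(255,0,0)),(.04,0,(255,255,0))):
    P=[[S[0]+ca*x-sa*y,S[1]+sa*x+ca*y,z] for y in(-.12,.12)]; p=proj(c,P).astype(int); cv2.line(a,tuple(map(int,p[0])),tuple(map(int,p[1])),col,1)
cv2.imwrite("pics/w2.png",a)
E
```

```text
t: 4.45
ee_pos: [0.5277, -0.1106, 0.0561]
eef_rot: [0.984, 0.176, -0.001, -0.001]
force: [0.0, 0.9, -7.5]
finger_gap: 0.691
finger_force: 67.3
t: 4.78
ee_pos: [0.5279, -0.1111, 0.0561]
eef_rot: [0.997, 0.071, -0.0, -0.0]
force: [-0.3, 0.1, -7.2]
finger_gap: 0.695
finger_force: 67.2
[ 0.52786381 -0.11109439  0.0561161 ] [-0.42  0.55  1.65  0.    0.94  1.  ]
tool x yaw 8.124839843865411 [ 9.97487300e-01  7.08431999e-02 -4.65600158e-04 -3.32775260e-04]
```

View pics/w2.png

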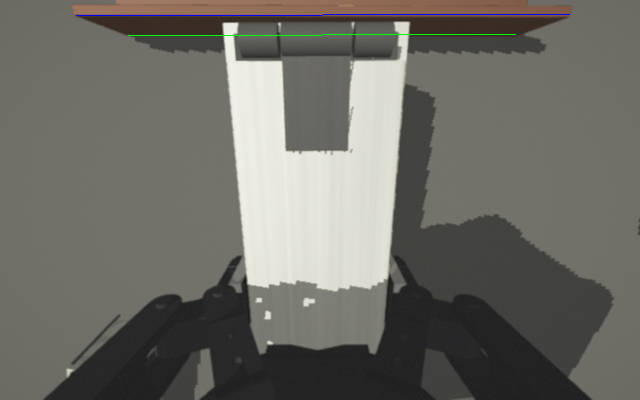

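The box is turned and parallel to the face; the overlay of the foot line (y≈35) and the top edge (y≈14) fits. Now I'll lower it and push it home.

```bash
python3 -m crank '[{"x":0,"y":0,"z":0.007,"roll":0,"gripper":0.5},{"x":0,"y":0,"z":0.012,"roll":0,"gripper":0.5},{"x":0.007,"y":0,"z":0.0138,"roll":0,"gripper":0.5},{"x":0.013,"y":0,"z":0.0138,"roll":0,"gripper":0.5},{"x":0.015,"y":0,"z":0.0138,"roll":0,"gripper":0.5},{"x":0.0165,"y":0,"z":0.0138,"roll":0,"gripper":0.5},{"x":0.0165,"y":0,"z":0.0138,"roll":0,"gripper":0.5}]' 60; python3 -m crank '[{"x":0.001,"y":0,"z":0,"roll":0,"gripper":0.5},{"x":0.002,"y":0,"z":0,"roll":0,"gripper":0.5},{"x":0.002,"y":0,"z":0,"roll":0,"gripper":0.5}]' 60
```

```text
t: 5.42
ee_pos: [0.5437, -0.1093, 0.0425]
eef_rot: [0.998, 0.07, -0.001, -0.0]
force: [-9.1, -1.6, 4.3]
finger_gap: 0.696
finger_force: 68.7
t: 5.67
ee_pos: [0.5436, -0.1091, 0.0425]
eef_rot: [0.998, 0.069, -0.004, -0.0]
force: [-23.8, -3.7, 10.9]
finger_gap: 0.694
finger_force: 69.6
```

```bash
python3 -m crank '[{"x":0.001,"y":0,"z":0,"roll":0,"gripper":0.5},{"x":0.002,"y":0,"z":0,"roll":0,"gripper":0.5},{"x":0.002,"y":0,"z":0,"roll":0,"gripper":0.5}]' 60
```

```text
t: 5.92
ee_pos: [0.5436, -0.109, 0.0425]
eef_rot: [0.998, 0.07, -0.006, -0.001]
force: [-37.0, -6.4, 19.3]
finger_gap: 0.694
finger_force: 70.5
```

```bash
python3 -m crank '[{"x":-0.002,"y":0,"z":0,"roll":0,"gripper":0.5},{"x":-0.0035,"y":0,"z":0,"roll":0,"gripper":0.5},{"x":-0.0035,"y":0,"z":0,"roll":0,"gripper":0.5},{"x":-0.0035,"y":0,"z":0,"roll":0,"gripper":-1},{"x":-0.0035,"y":0,"z":0,"roll":0,"gripper":-1},{"x":-0.0035,"y":0,"z":0,"roll":0,"gripper":-1},{"x":-0.0035,"y":0,"z":0,"roll":0,"gripper":-1},{"x":-0.0035,"y":0,"z":-0.03,"roll":0,"gripper":-1},{"x":-0.0035,"y":0,"z":-0.07,"roll":0,"gripper":-1},{"x":-0.02,"y":0,"z":-0.11,"roll":0,"gripper":-1},{"x":-0.06,"y":0,"z":-0.15,"roll":0,"gripper":-1},{"x":-0.1,"y":0,"z":-0.17,"roll":0,"gripper":-1}]' 20; python3 -m crank '[{"x":0,"y":0,"z":0,"roll":0,"gripper":-1},{"x":0,"y":0,"z":0,"roll":0,"gripper":-1},{"x":0,"y":0,"z":0,"roll":0,"gripper":-1}]' 20;  python3 - <<'E'
from h import *
s,f,c=grab("wrist"); print(s["ee_pos"]); q=s["eef_rot"]; print("tool x yaw",np.degrees(2*np.arctan2(q[1],q[0])),q)
np.savez("w3.npz",K=c[0],R=c[1],t=c[2]); a=f["frame"][:,:,::-1].copy(); cv2.imwrite("pics/w3r.png",a)
S=[.649,-.098];A=np.radians(8.2);ca,sa=np.cos(A),np.sin(A)
def ln(P,col):
    P=[[S[0]+ca*x-sa*y,S[1]+sa*x+ca*y,z] for x,y,z in P]; cv2.polylines(a,[proj(c,P).astype(int).reshape(-1,1,2)],False,col,1)
ln([[0,-.12,0],[0,.12,0]],(0,255,0));ln([[0,-.12,.04],[0,.12,.04]],(255,0,0))
b=.004
ln([[0,b-.03,.08],[-.2,b-.03,.08],[-.2,b+.03,.08],[0,b+.03,.08],[0,b-.03,.08]],(0,0,255))
ln([[-.1505,b,.108],[-.1905,b,.108]],(255,0,255))
cv2.imwrite("pics/w3.png",a)
E
```

```text
t: 6.92
ee_pos: [0.4657, -0.1204, 0.2053]
eef_rot: [0.998, 0.07, 0.002, 0.001]
force: [-0.1, -1.0, 1.4]
finger_gap: 1.001
finger_force: 0.0
t: 7.17
ee_pos: [0.4657, -0.1202, 0.2023]
eef_rot: [0.998, 0.069, 0.0, -0.0]
force: [0.0, -0.3, -0.1]
finger_gap: 1.0
finger_force: 0.0
[ 0.46571387 -0.12015769  0.20231444]
tool x yaw 7.932976201252592 [ 9.97604672e-01  6.91729931e-02  1.10797730e-04 -5.45703333e-05]
```

View pics/w3.png

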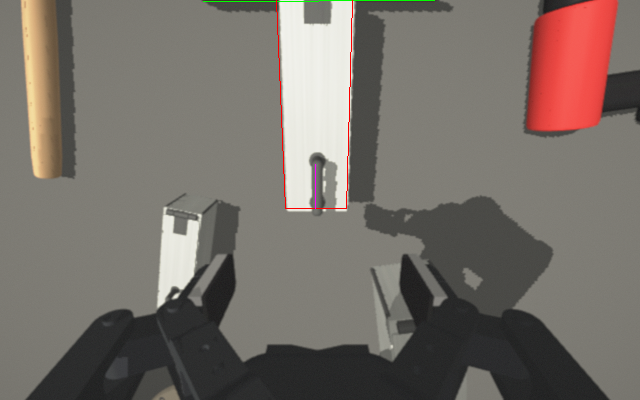

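The box is seated, with the modelled outline and handle line matching the picture; the handle runs (317,158)–(317,210). I'll pinch the handle next.

```bash
python3 -m crank '[{"x":0.0119,"y":0,"z":0.02,"roll":0.3,"gripper":0.2},{"x":0.0119,"y":0,"z":0.05,"roll":0.3,"gripper":0.2},{"x":0.0119,"y":0,"z":0.075,"roll":0.3,"gripper":0.2},{"x":0.0119,"y":0,"z":0.095,"roll":0.3,"gripper":0.2},{"x":0.0119,"y":0,"z":0.105,"roll":0.3,"gripper":0.2},{"x":0.0119,"y":0,"z":0.11,"roll":0.3,"gripper":0.2},{"x":0.0119,"y":0,"z":0.11,"roll":0.3,"gripper":0.2}]' 25;  python3 -m crank '[{"x":0,"y":0,"z":0,"roll":0,"gripper":0.5},{"x":0,"y":0,"z":0,"roll":0,"gripper":0.7},{"x":0,"y":0,"z":0,"roll":0,"gripper":1},{"x":0,"y":0,"z":0,"roll":0,"gripper":1},{"x":0,"y":0,"z":0,"roll":0,"gripper":1},{"x":0,"y":0,"z":0,"roll":0,"gripper":1}]' 25
```

```text
t: 7.8
ee_pos: [0.4772, -0.1183, 0.0917]
eef_rot: [0.998, 0.067, -0.001, -0.001]
force: [0.2, 0.9, -1.2]
finger_gap: 0.404
finger_force: 0.0
t: 8.3
ee_pos: [0.4777, -0.1185, 0.0936]
eef_rot: [0.998, 0.067, 0.001, 0.0]
force: [0.2, 3.3, 6.9]
finger_gap: 0.104
finger_force: 25.2
```

```bash
python3 -m crank '[{"x":0.0010,"y":0,"z":-0.0020,"roll":0,"gripper":1},{"x":0.0023,"y":0,"z":-0.0082,"roll":0,"gripper":1},{"x":0.0039,"y":0,"z":-0.0154,"roll":0,"gripper":1},{"x":0.0058,"y":0,"z":-0.0225,"roll":0,"gripper":1},{"x":0.0080,"y":0,"z":-0.0295,"roll":0,"gripper":1},{"x":0.0106,"y":0,"z":-0.0364,"roll":0,"gripper":1},{"x":0.0134,"y":0,"z":-0.0432,"roll":0,"gripper":1},{"x":0.0165,"y":0,"z":-0.0499,"roll":0,"gripper":1},{"x":0.0199,"y":0,"z":-0.0564,"roll":0,"gripper":1},{"x":0.0199,"y":0,"z":-0.0564,"roll":0,"gripper":1},{"x":0.0199,"y":0,"z":-0.0564,"roll":0,"gripper":1}]' 25
```

```text
t: 9.22
ee_pos: [0.4971, -0.1159, 0.1492]
eef_rot: [0.998, 0.067, 0.0, 0.0]
force: [1.5, 0.5, -3.8]
finger_gap: 0.105
finger_force: 24.6
```

```bash
python3 -m crank '[{"x":0.0045,"y":0,"z":-0.0063,"roll":0,"gripper":1},{"x":0.0084,"y":0,"z":-0.0125,"roll":0,"gripper":1},{"x":0.0127,"y":0,"z":-0.0186,"roll":0,"gripper":1},{"x":0.0171,"y":0,"z":-0.0244,"roll":0,"gripper":1},{"x":0.0219,"y":-0.0002,"z":-0.0300,"roll":0,"gripper":1},{"x":0.0268,"y":-0.0003,"z":-0.0354,"roll":0,"gripper":1},{"x":0.0321,"y":-0.0003,"z":-0.0406,"roll":0,"gripper":1},{"x":0.0375,"y":-0.0004,"z":-0.0455,"roll":0,"gripper":1},{"x":0.0432,"y":-0.0004,"z":-0.0502,"roll":0,"gripper":1},{"x":0.0490,"y":-0.0005,"z":-0.0547,"roll":0,"gripper":1},{"x":0.0490,"y":-0.0005,"z":-0.0547,"roll":0,"gripper":1},{"x":0.0490,"y":-0.0005,"z":-0.0547,"roll":0,"gripper":1}]' 25
```

```text
t: 10.22
ee_pos: [0.5457, -0.1088, 0.2037]
eef_rot: [0.998, 0.067, 0.0, 0.0]
force: [1.0, 0.2, -5.4]
finger_gap: 0.102
finger_force: 25.3
```

```bash
python3 -m crank '[{"x":0.0062,"y":0,"z":-0.0036,"roll":0,"gripper":1},{"x":0.0126,"y":-0.0001,"z":-0.0074,"roll":0,"gripper":1},{"x":0.0190,"y":-0.0002,"z":-0.0110,"roll":0,"gripper":1},{"x":0.0255,"y":-0.0003,"z":-0.0144,"roll":0,"gripper":1},{"x":0.0323,"y":-0.0004,"z":-0.0175,"roll":0,"gripper":1},{"x":0.0390,"y":-0.0004,"z":-0.0203,"roll":0,"gripper":1},{"x":0.0390,"y":-0.0004,"z":-0.0203,"roll":0,"gripper":1},{"x":0.0390,"y":-0.0004,"z":-0.0203,"roll":0,"gripper":1}]' 25
python3 - <<'E'
from h import *
print(get_state()["force"])
for n in("side","top","wrist"):
    s,f,c=grab(n); a=f["frame"][:,:,::-1].copy()
    S=[.6485,-.098];A=np.radians(8.2);ca,sa=np.cos(A),np.sin(A)
    def ln(P,col):
        P=np.array([[S[0]+ca*x-sa*y,S[1]+sa*x+ca*y,z] for x,y,z in P]); p=((proj(c,P)-o)*k).astype(int); cv2.polylines(a,[p.reshape(-1,1,2)],False,col,1)
    o=np.array([270,100]) if n!="wrist" else np.array([0,0]); k=4 if n!="wrist" else 1
    if k==4: a=cv2.resize(a[100:240,270:430],None,fx=4,fy=4,interpolation=cv2.INTER_CUBIC)
    b=.004; w=.029
    ln([[0,b-.03,.0],[-.2,b-.03,.0],[-.2,b+.03,.0],[0,b+.03,.0]],(0,0,255)); ln([[0,-.12,0],[0,.12,0]],(0,255,0))
    ln([[0,b-.03,.08],[-.2,b-.03,.08],[-.2,b+.03,.08],[0,b+.03,.08],[0,b-.03,.08]],(0,0,255))
    for th,col in((56,(0,255,255)),(60,(255,0,255)),(64,(255,255,0))):
        q=np.radians(th); L=.1945
        ln([[-.0055,b-w,.082],[-.0055-L*np.cos(q),b-w,.082+L*np.sin(q)],[-.0055-L*np.cos(q),b+w,.082+L*np.sin(q)],[-.0055,b+w,.082]],col)
    cv2.imwrite(f"pics/e_{n}.png",a)
E
```

```text
t: 10.88
ee_pos: [0.584, -0.1033, 0.224]
eef_rot: [0.998, 0.067, -0.0, 0.0]
force: [-0.5, -1.2, -3.6]
finger_gap: 0.107
finger_force: 24.4
[-0.46766243 -1.16230008 -3.56619027]
```

View pics/e_side.png

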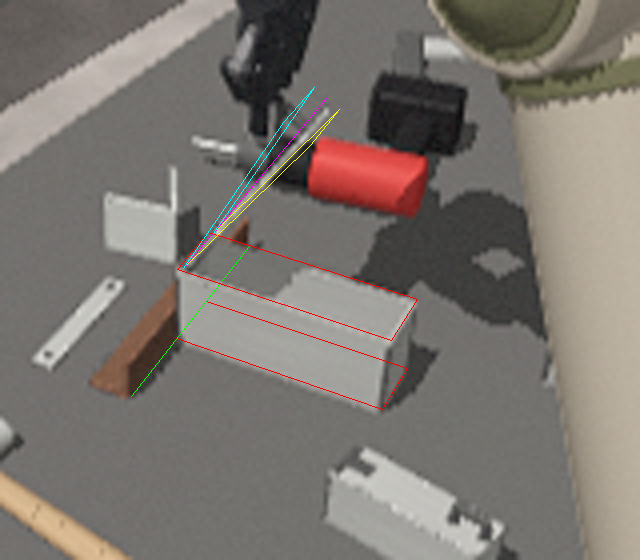

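Side view: the lid lies along the 60° line, and the box outline and foot match the model. I'll check the gap at the stop in the wrist view.

View pics/e_wrist.png

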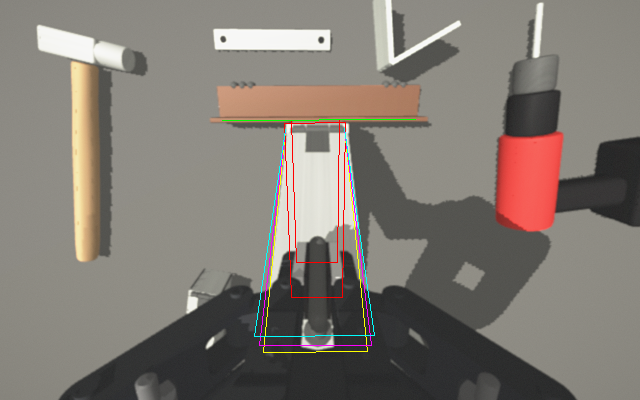

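View pics/e_top.png

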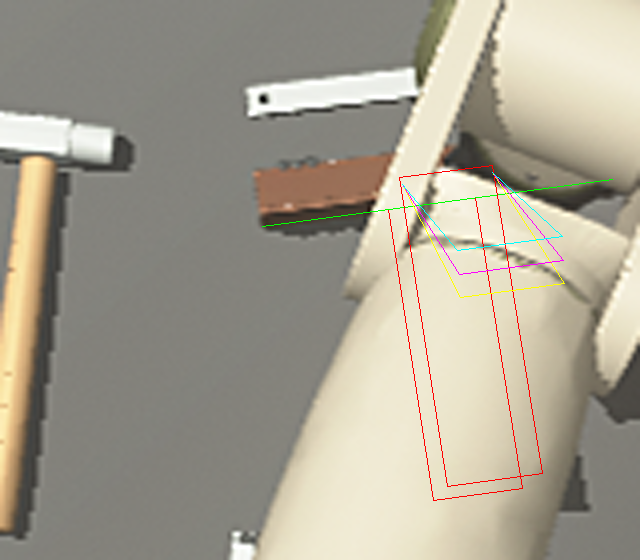

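```bash
python3 -m crank '[{"x":0.0006,"y":0,"z":0.0003,"roll":0,"gripper":1},{"x":0.0012,"y":0,"z":0.0006,"roll":0,"gripper":1},{"x":0.0012,"y":0,"z":0.0006,"roll":0,"gripper":1},{"x":0.0012,"y":0,"z":0.0006,"roll":0,"gripper":1},{"x":0.0012,"y":0,"z":0.0006,"roll":0,"gripper":1},{"x":0.0012,"y":0,"z":0.0006,"roll":0,"gripper":1}]' 25
python3 - <<'E'
from h import *
s,f,c=grab("wrist"); s=get_state(); print(s["ee_pos"],s["force"],s["finger_force"],np.abs(s["dq"]).max())
s,f,c=grab("side"); a=cv2.imread("pics/w1.png")
S=[.6475,-.098];A=np.radians(8.2);ca,sa=np.cos(A),np.sin(A)
im=cv2.resize(f["frame"][110:180,310:370,::-1],None,fx=8,fy=8,interpolation=cv2.INTER_CUBIC)
for th,col in((56,(0,255,255)),(60,(255,0,255)),(64,(255,255,0))):
    for h in(0,.0015):
        q=np.radians(th);P=[]
        for l in(0,.16,.1945):
            x=-.0055-l*np.cos(q)+h*np.sin(q); z=.082+l*np.sin(q)+h*np.cos(q); y=.004+.029
            P.append([S[0]+ca*x-sa*y,S[1]+sa*x+ca*y,z])
        cv2.polylines(im,[((proj(c,P)-[310,110]+.5)*8).astype(int).reshape(-1,1,2)],False,col,1)
cv2.imwrite("pics/f.png",im)
E
```

```text
t: 11.53
ee_pos: [0.5851, -0.1034, 0.2243]
eef_rot: [0.998, 0.067, 0.0, 0.0]
force: [-4.5, -0.7, 5.7]
finger_gap: 0.103
finger_force: 25.2
[ 0.58509376 -0.103363    0.22429018] [-4.32089392 -0.79965049  5.73543096] 25.204907655715942 0.0016347857930802021
```

View pics/f.png

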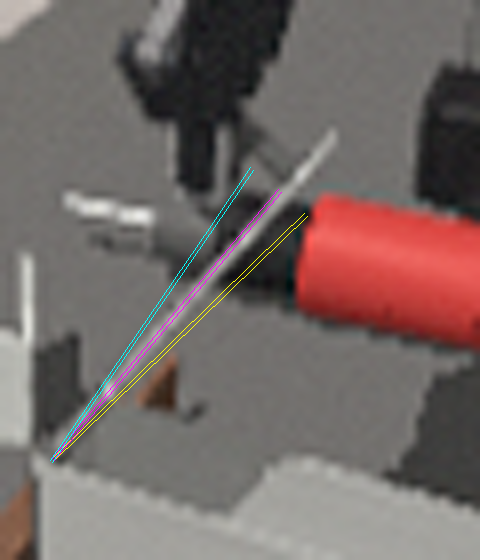

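The near edge of the lid lies on the 60° line, and the arm's own position gives about 60.5°. The grip presses the box lightly onto the stop and the table. Handing in.

```bash
python3 -c "
from bench import ticket
print(ticket.close_job())"
```

```text
the job is handed in; nothing more can be done
None
```

I've handed the job in: the middle-sized box is turned with its hinge end against the stop, and the gripper is holding the lid at about 60° (estimated from the arm position and the camera view); no verdict came back.

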